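# Give the bread oven its burst of steam

### The arm

A 6-joint arm with a two-finger parallel gripper is mounted at the origin on the work surface. World frame = base frame: x ahead of the robot, y to its left, z up, the work surface at z = 0. Lengths are in m, angles in rad, forces in N, time in s.
With the tool pointing down it reaches from about 0.35 to 0.975 m from the base axis. Payload 4.9 kg.
Tool frame: the origin (TCP) lies midway between the tips of the shut fingers; the grasp point (between the pads) lies 19 mm behind it; z points along the fingers, y is the direction in which the jaws open and shut (so a half turn about z gives the same grasp; the last joint's range is limited). The gripper opens to 85 mm and grips with 20 to 120 N. Pads are 22 mm wide; open, the fingers measure 114 mm over their backs; the gripper's body (76 mm by 85 mm) begins 54 mm behind the grasp point. The pads swing forward as they close: fully open they stand 13 mm farther back than shut.
Start: joints at [-1.398, 0.053, 1.613, -0, 1.476, -0.119], TCP at [0.18, -0.599, 0.231] pointing down, gripper open.
Joint ranges: [-3.01, 3.01], [-1.01, 2.22], [0.06, 2.58], [-1.02, 4.17], [0.09, 2.62], [-3.14, 3.14]. Speed limits (rad/s): [2.57, 2.57, 3.14, 3.14, 3.14, 3.14].

### API

Orientations are given as a unit quaternion [w, x, y, z].
In Python, from plant import manip, cams gives the robot as it stands.
- The arm moves only by the tool jog_arm, never from a script. Its argument "targets" is a list of rows, each a list of 4 numbers: the shift along the tool's x, y, z in m, then the turn about the tool's z in degrees. A call has 1 to 5 rows; each row is the pose to reach, as a shift and turn from the pose commanded when the call began, along the tool's axes at that moment; what a row does not reach only later rows make up. A row lasts 1/12 s, in which the tool goes at most 41.7 mm and 7.16 degrees, less where a joint would pass 70% of its speed; a pose out of reach is approached as far as the arm can. A call with a gripper value outside its range is refused whole. "fingers" is the opening, from 0 (shut) to 1 (fully open), set as the call begins (left out, the last holds). The fingers move at their own pace and stop on an object; the grip force is fixed at half the most. Time passes only in rows, so rows that repeat a pose let the fingers close. It gives the time, the measured TCP pose, the force and the opening at its end, in the units of the state.
- manip.state(): the state, without advancing time (a new reading comes with each control period).
- cams.grab_frame(name): name is "scene" or "top"; returns the picture (480x640x3 uint8, red, green, blue); there is no depth.
- cams.get_calibration(name): a dict with "camera_matrix" (3x3 intrinsics, pixels), "cam_to_world" (4x4, takes a point from camera to world coordinates). Camera axes: x right, y up, looking along -z (the intrinsics and any distortion apply to the point x, -y, -z); pixel columns grow to the right and rows downward; lengths in m; the calibration is good to about 2 mm. A picture is of the moment at which its call begins. get_calibration takes no time and is no camera call.
- manip.job_done(): hands the job in, once; it reports no verdict.
The state is a dict: "time": time; "joint_pos": joint angles; "joint_vel": joint speeds; "joint_efforts": joint torques, N m; "tool_pos": TCP position; "tool_rot": TCP orientation; "contact_force": force on the tool from outside, world axes, zero at the start; "ft_torque": the same for the moment, N m; "gripper_width": opening from 0.0 (shut) to 1.0 (fully open).
Only numpy, scipy, OpenCV 4.12 (cv2) and the standard library are available. Lean on these libraries where they do the work, as an engineer would, in place of code of your own. Each camera call takes 0.05 s, during which the arm holds its last target. There are 200 camera calls.

### The job

The oven has just been loaded. Press the blue steam button on the control box and hold it fully down for about four seconds without letting up (three at the least, six at the most, so that the gauge pointer stays out of the red), then let go so that it springs back up. Do not press the red stop button.

Things in the scene. Friction and masses are not known exactly. Their poses are not given: they have to be found in the camera images.
- steam_top (a point): Centre of the top face of the blue steam button: round cap 36 mm across, facing up, in a grey collar. Unpressed its top is 24 mm above the flat top (70 mm over the bench) of a fixed metal control box, 200 x 280 mm, turned up to 26 degrees. In its row, any order, 85 mm apart: a like red button and an amber lamp dome 20 mm high. Around the box lie a loaf (85 mm high), a pot and a brush.
- steam (a joint): How far the blue steam button is pressed, m: 0 up, 0.008 fully down. It moves straight down on a spring (about 1.5 N to start it, 5 N fully down) and springs back when let go. It counts as held down past 0.005.
- steam_pointer (a joint): Black pointer of the steam gauge, a straight strip on the box, m along the strip: 0 at rest, green up to 0.070, red from there to 0.110. It creeps up about 10 mm a second while the blue button is fully down (red after 7 s) and creeps back once it is let go.
- stop (a joint): How far the red stop button is pressed, m: 0 up, 0.008 fully down; a button of the same size, height and spring as the blue one. Leave it alone: 0.003 or more counts as pressed.

How it is judged:
On the way:
1. the blue steam button is held down (past 5 of its 8 mm) for 2.8 s without a break (value of joint steam above 0.005 m), for 2.8 s.
At the end, for the whole second after the job is handed in: The blue steam button has been held down for about four seconds (at least 2.8 s on end, pointer never in the red) and is up again, within 1.5 mm of its rest height; the red stop button is up (pressed less than 3 mm) (value of joint steam below 0.0015 m and value of joint stop below 0.003 m); the robot touches nothing.
It fails at once if the red stop button is pressed (3 mm or more) (value of joint stop above 0.003 m).
It fails at once if the steam runs too long: the gauge pointer enters the red (value of joint steam_pointer above 0.07 m).
It also fails if it takes over 32 s, if anything falls off the work surface, if the arm or the gripper's body presses on something with over 40 N, if the wrist force passes 120 N, or if a joint passes its speed limit or range.

## Working session

There is one attempt and no reset: what is moved stays moved. The work goes in short steps, Python scripts to look and compute and a tool call to move; the robot and the scene stay as the last step left them, time stands still between calls to the robot, and variables do not carry over. Pictures are saved under pics/ and viewed, about 8 in all and at most 12, crops included, and the job is handed in when it is done.

Besides the shell and the picture viewer there is one more tool, called after ">>>" as name([rows], argument=value, ...), one row to a line, values as JSON. jog_arm: Moves the arm, as the interface text tells. Its arguments: {"type":"object","properties":{"targets":{"type":"array"},"fingers":{"type":"number"}},"required":["targets"]}

```bash
mkdir -p pics
cat > h.py <<'E'
import numpy as np, cv2
from plant import manip, cams
def ray(name,uv,z):
    c=cams.get_calibration(name);K=np.array(c["camera_matrix"]);T=np.array(c["cam_to_world"])
    d=np.linalg.inv(K)@np.array([uv[0],uv[1],1.]);d=T[:3,:3]@(d*[1,-1,-1]);o=T[:3,3]
    return o+d*(z-o[2])/d[2]
E
python3 - <<'E'
from h import *
for n in("top","scene"):
    im=cams.grab_frame(n);cv2.imwrite(f"pics/{n}0.png",im[...,::-1]);c=cams.get_calibration(n);print({k:(np.round(v,3).tolist() if not isinstance(v,str) else v) for k,v in c.items()})
    h=cv2.cvtColor(im,cv2.COLOR_RGB2HSV)
    for col,lo,hi in(("blue",(100,120,40),(130,255,255)),("red",(0,150,60),(6,255,255)),("amber",(12,150,80),(28,255,255))):
        m=cv2.inRange(h,lo,hi);k,l,s,ce=cv2.connectedComponentsWithStats(m)
        for i in range(1,k):
            if s[i,4]>40:print(n,col,s[i].tolist(),ce[i].round(1),ray(n,ce[i],.094).round(4))
print(manip.state())
E
```

```text
{'camera_matrix': [[536.228, 0.0, 310.771], [0.0, 536.228, 227.852], [0.0, 0.0, 1.0]], 'cam_to_world': [[-0.017, 0.992, -0.126, 0.533], [-1.0, -0.019, -0.015, -0.014], [-0.017, 0.126, 0.992, 0.867], [0.0, 0.0, 0.0, 1.0]]}
top blue [365, 301, 24, 24, 460] [376.3 312.3] [ 0.5079 -0.0934  0.094 ]
top red [246, 301, 24, 24, 196] [255.5 314.1] [0.5082 0.0788 0.094 ]
top amber [86, 231, 113, 60, 4986] [138.1 260.3] [0.5882 0.2489 0.094 ]
{'camera_matrix': [[527.649, 0.0, 320.618], [0.0, 527.649, 242.735], [0.0, 0.0, 1.0]], 'cam_to_world': [[0.321, -0.531, 0.784, 1.161], [0.947, 0.167, -0.275, -0.186], [0.015, 0.831, 0.556, 0.479], [0.0, 0.0, 0.0, 1.0]]}
scene blue [220, 208, 24, 18, 361] [231.8 216.8] [ 0.5187 -0.0943  0.094 ]
scene red [333, 192, 23, 17, 329] [343.6 200. ] [0.52   0.0734 0.094 ]
scene red [273, 246, 29, 8, 103] [286.5 249.2] [ 0.6194 -0.0427  0.094 ]
scene amber [615, 43, 25, 28, 526] [629.2  57.2] [-0.0195  1.1511  0.094 ]
scene amber [609, 113, 31, 20, 323] [628.5 120.5] [0.3805 0.7525 0.094 ]
scene amber [616, 143, 24, 46, 738] [630.1 165.7] [0.5527 0.5853 0.094 ]
scene amber [408, 201, 122, 74, 7164] [469.7 237.1] [0.6655 0.1993 0.094 ]
scene amber [279, 207, 22, 14, 233] [289.7 213.6] [ 0.5345 -0.0142  0.094 ]
{'time': 0.1, 'joint_pos': array([-1.39799702e+00,  5.33162214e-02,  1.61417921e+00, -2.04136763e-05,
        1.47597245e+00, -1.19026429e-01]), 'joint_vel': array([-0.00010402, -0.00112367, -0.00289522,  0.0001561 ,  0.00040961,
       -0.00201917]), 'joint_efforts': array([-3.85997528e-04, -3.94906783e+01, -3.71365178e+01, -1.29909677e-04,
        3.90229456e-03, -2.05850739e-06]), 'tool_pos': array([ 0.17969431, -0.59801953,  0.23015676]), 'tool_rot': array([-9.37003566e-04,  9.89373014e-01,  1.45396561e-01, -3.53625109e-05]), 'contact_force': array([-0.17695296,  0.66017869, -0.28167244]), 'ft_torque': array([0.01807738, 0.01851977, 0.05408456]), 'gripper_width': 1.0004137563468736}
```

View pics/top0.png

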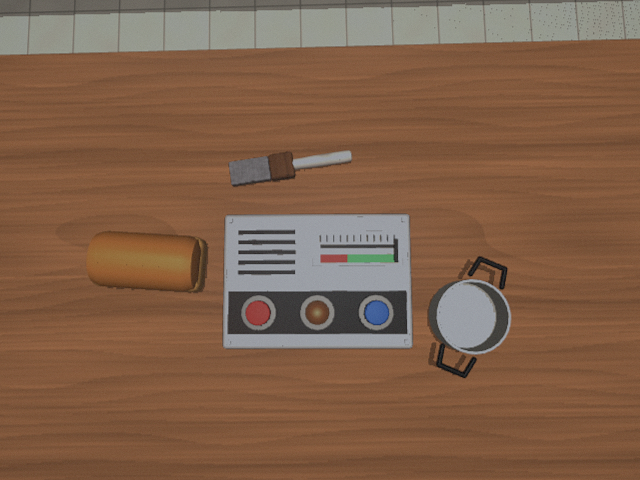

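View pics/scene0.png

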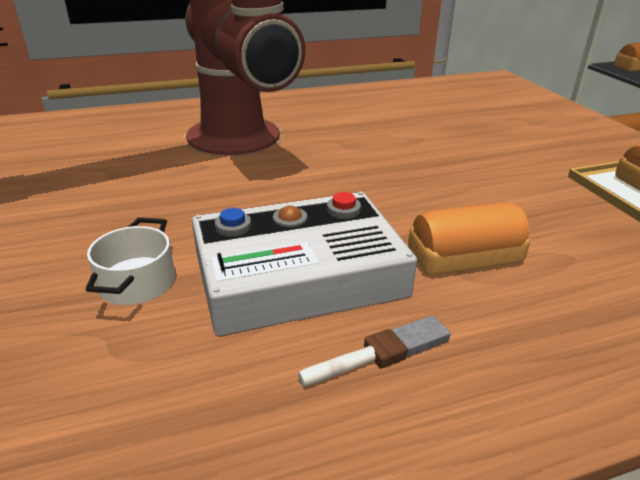

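Top view: blue button at (376,312), red at (258,313) and amber lamp at (317,313), with the pot to the right and the loaf to the left. In the scene view the pointer is at rest on the left, and nothing stands above the box. Target is about (0.508, -0.093). From the start that is tool x +0.460, y -0.389, which I'll cover at the current height with the fingers shut.

>>> jog_arm([
  [0.031,-0.026,0,0],
  [0.061,-0.052,0,0],
  [0.092,-0.078,0,0],
  [0.122,-0.104,0,0],
  [0.153,-0.13,0,0],
], fingers=0)

```text
time: 0.52
tool_pos: [0.2893, -0.4282, 0.2306]
tool_rot: [-0.0, 0.989, 0.145, -0.0]
contact_force: [0.0, 0.2, 0.4]
gripper_width: 0.294
```

>>> jog_arm([
  [0.031,-0.026,0,0],
  [0.061,-0.052,0,0],
  [0.092,-0.078,0,0],
  [0.122,-0.104,0,0],
  [0.153,-0.13,0,0],
])

```text
time: 0.93
tool_pos: [0.3984, -0.2596, 0.2309]
tool_rot: [-0.0, 0.989, 0.145, -0.0]
contact_force: [1.4, -0.4, -0.5]
gripper_width: 0.0
```

>>> jog_arm([
  [0.031,-0.026,0,0],
  [0.061,-0.052,0,0],
  [0.092,-0.078,0,0],
  [0.122,-0.104,0,0],
  [0.153,-0.13,0,0],
])

```text
time: 1.35
tool_pos: [0.5076, -0.091, 0.231]
tool_rot: [0.0, 0.989, 0.145, -0.0]
contact_force: [-0.3, -0.5, -0.3]
gripper_width: 0.0
```

>>> jog_arm([
  [0,0,0.03,0],
  [0,0,0.06,0],
  [0,0,0.09,0],
  [0,0,0.11,0],
  [0,0,0.11,0],
])

```text
time: 1.77
tool_pos: [0.5032, -0.0914, 0.1151]
tool_rot: [-0.003, 0.989, 0.146, -0.005]
contact_force: [-0.1, -0.6, -1.2]
gripper_width: -0.001
```

Run:
```python
from h import *
s=manip.state();print(s['time'],s['tool_pos'],s['contact_force'],s['gripper_width'])
a=cams.grab_frame("top")[220:380,200:480];b=cams.grab_frame("scene")[120:300,160:440]
o=np.vstack([cv2.resize(a,(500,286)),cv2.resize(b,(500,314))]);cv2.imwrite("pics/c1.png",o[...,::-1])
```

```text
1.7667 [ 0.50316719 -0.09143489  0.11514414] [-0.13323064 -0.59736203 -1.18626154] -0.0012357293605841123
```

View pics/c1.png

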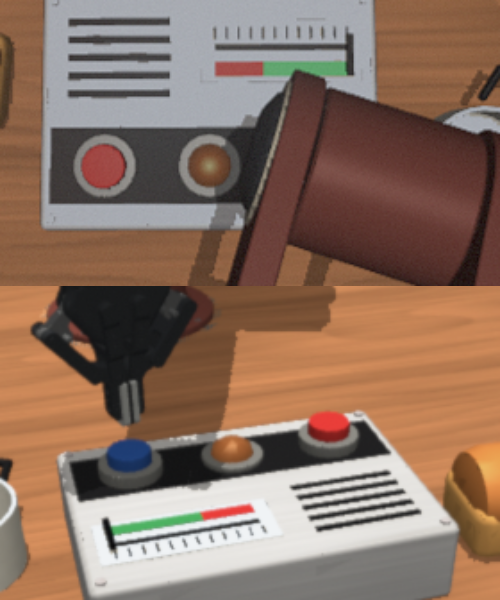

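Scene crop: the tip hangs just over and behind the blue cap (scene pixel ~(231,198)), and the pointer is at rest. The arm is still settling, so I'll lower slowly and check the alignment.

>>> jog_arm([
  [0,0,0.005,0],
  [0,0,0.01,0],
  [0,0,0.016,0],
  [0,0,0.016,0],
  [0,0,0.016,0],
])

```text
time: 2.28
tool_pos: [0.5071, -0.093, 0.1053]
tool_rot: [-0.0, 0.989, 0.145, -0.0]
contact_force: [0.3, 0.7, -0.6]
gripper_width: 0.001
```

Run:
```python
from h import *
s=manip.state();print(s['time'],s['tool_pos'],s['contact_force'],s['gripper_width'])
b=cams.grab_frame("scene")[160:250,180:300]
cv2.imwrite("pics/c2.png",cv2.resize(b,(800,600),interpolation=cv2.INTER_CUBIC)[...,::-1])
c=cams.get_calibration("scene");T=np.linalg.inv(c["cam_to_world"])
for p in([.508,-.0935,.094],s['tool_pos']):
    q=T@np.r_[p,1];q=np.array(c["camera_matrix"])@(q[:3]*[1,-1,-1]);q=q[:2]/q[2];print(q,(q-[180,160])*6.667)
```

```text
2.2833 [ 0.50711222 -0.09302617  0.10527912] [ 0.28498     0.66841653 -0.6173141 ] 0.0013843734109396523
[230.95652019 212.98064073] [339.72712008 353.22193177]
[230.53922581 205.74349547] [336.94501847 304.97188431]
```

View pics/c2.png

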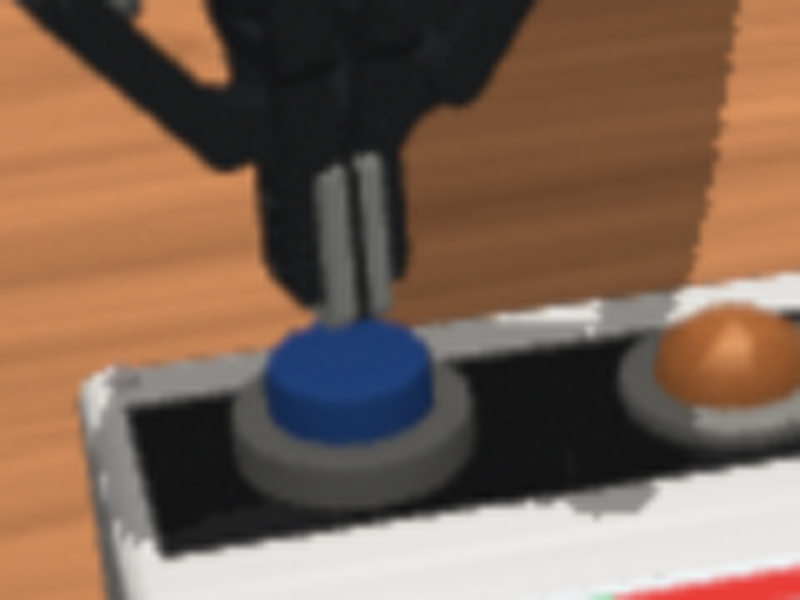

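The tip is centred over the blue cap; the cap's top centre at crop (350,362) against a predicted (340,353) suggests a shift of about 2 mm. I'll correct that and press.

>>> jog_arm([
  [0.002,-0.001,0.005,0],
  [0.002,-0.001,0.01,0],
  [0.002,-0.001,0.014,0],
  [0.002,-0.001,0.018,0],
  [0.002,-0.001,0.02,0],
])

```text
time: 2.75
tool_pos: [0.5093, -0.0915, 0.0858]
tool_rot: [-0.0, 0.989, 0.145, 0.0]
contact_force: [-5.8, 3.0, 17.6]
gripper_width: 0.001
```

>>> jog_arm([
  [0,0,0,0],
  [0,0,0,0],
])

```text
time: 2.92
tool_pos: [0.5092, -0.0914, 0.086]
tool_rot: [-0.0, 0.989, 0.145, 0.0]
contact_force: [-0.7, 1.0, 6.0]
gripper_width: 0.002
```

6 N at z = 0.086 means the button is fully down, since about t = 2.65. I'll hold and check the pointer partway.

>>> jog_arm([
  [0,0,0.0005,0],
  [0,0,0.0005,0],
  [0,0,0.0005,0],
  [0,0,0.0005,0],
  [0,0,0.0005,0],
])

```text
time: 3.33
tool_pos: [0.5092, -0.0915, 0.086]
tool_rot: [-0.0, 0.989, 0.145, 0.0]
contact_force: [-2.4, 1.8, 8.0]
gripper_width: -0.001
```

>>> jog_arm([
  [0,0,0,0],
  [0,0,0,0],
  [0,0,0,0],
  [0,0,0,0],
  [0,0,0,0],
])

```text
time: 3.75
tool_pos: [0.5093, -0.0915, 0.086]
tool_rot: [-0.0, 0.989, 0.145, 0.0]
contact_force: [-3.5, 1.5, 8.6]
gripper_width: -0.0
```

>>> jog_arm([
  [0,0,0,0],
  [0,0,0,0],
  [0,0,0,0],
  [0,0,0,0],
  [0,0,0,0],
])

```text
time: 4.17
tool_pos: [0.5092, -0.0915, 0.086]
tool_rot: [-0.0, 0.989, 0.145, 0.0]
contact_force: [-1.6, 2.1, 7.7]
gripper_width: 0.002
```

>>> jog_arm([
  [0,0,0,0],
  [0,0,0,0],
  [0,0,0,0],
  [0,0,0,0],
  [0,0,0,0],
])

```text
time: 4.58
tool_pos: [0.5092, -0.0915, 0.086]
tool_rot: [-0.0, 0.989, 0.145, 0.0]
contact_force: [-1.8, 0.4, 8.4]
gripper_width: 0.001
```

Run:
```python
from h import *
s=manip.state();print(s['time'],s['tool_pos'],s['contact_force'])
b=cams.grab_frame("scene")[190:300,190:330]
cv2.imwrite("pics/c3.png",cv2.resize(b,(700,550),interpolation=cv2.INTER_CUBIC)[...,::-1])
```

```text
4.5833 [ 0.50922238 -0.09146471  0.0859611 ] [-1.79023503  0.44361975  8.40122925]
```

View pics/c3.png

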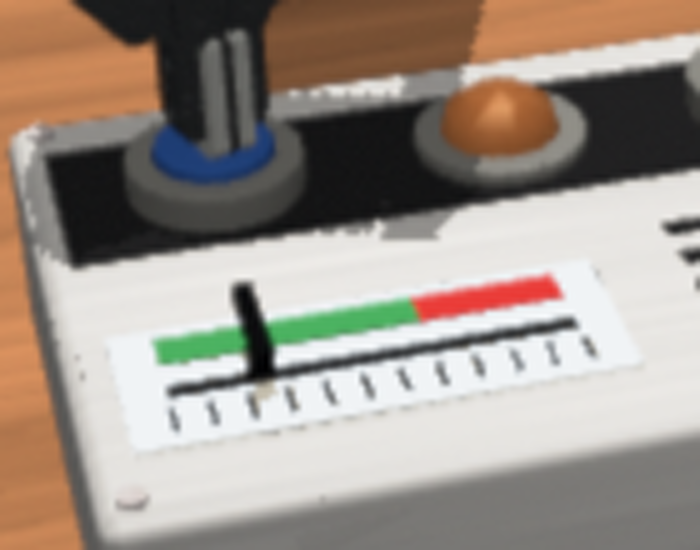

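The cap is sunk nearly to the collar. The pointer is at about 2.3 of the 7 green ticks (crop (258,330)), roughly 2 s in, as expected. I'll hold for about 2 s more, then lift.

>>> jog_arm([
  [0,0,0,0],
  [0,0,0,0],
  [0,0,0,0],
  [0,0,0,0],
  [0,0,0,0],
])

```text
time: 5.05
tool_pos: [0.5092, -0.0914, 0.086]
tool_rot: [-0.0, 0.989, 0.145, 0.0]
contact_force: [-3.1, 1.6, 7.0]
gripper_width: 0.003
```

>>> jog_arm([
  [0,0,0,0],
  [0,0,0,0],
  [0,0,0,0],
  [0,0,0,0],
  [0,0,0,0],
])

```text
time: 5.47
tool_pos: [0.5093, -0.0915, 0.086]
tool_rot: [0.0, 0.989, 0.145, 0.0]
contact_force: [-2.3, 1.1, 8.4]
gripper_width: 0.001
```

>>> jog_arm([
  [0,0,0,0],
  [0,0,0,0],
  [0,0,0,0],
  [0,0,0,0],
  [0,0,0,0],
])

```text
time: 5.88
tool_pos: [0.5092, -0.0915, 0.086]
tool_rot: [-0.0, 0.989, 0.145, 0.0]
contact_force: [-2.4, 1.1, 8.5]
gripper_width: 0.003
```

>>> jog_arm([
  [0,0,0,0],
  [0,0,0,0],
  [0,0,0,0],
  [0,0,0,0],
  [0,0,0,0],
])

```text
time: 6.3
tool_pos: [0.5093, -0.0915, 0.086]
tool_rot: [-0.0, 0.989, 0.145, 0.0]
contact_force: [-2.3, 1.2, 8.2]
gripper_width: -0.001
```

>>> jog_arm([
  [0,0,0,0],
  [0,0,0,0],
  [0,0,0,0],
  [0,0,0,0],
])

```text
time: 6.63
tool_pos: [0.5092, -0.0915, 0.086]
tool_rot: [-0.0, 0.989, 0.145, 0.0]
contact_force: [-1.9, 0.4, 7.8]
gripper_width: -0.004
```

>>> jog_arm([
  [0,0,-0.02,0],
  [0,0,-0.045,0],
  [0,0,-0.07,0],
  [0,0,-0.09,0],
  [0,0,-0.1,0],
])

```text
time: 7.05
tool_pos: [0.5099, -0.0919, 0.1876]
tool_rot: [0.001, 0.989, 0.145, 0.002]
contact_force: [0.3, -0.7, -0.2]
gripper_width: -0.001
```

>>> jog_arm([
  [0,0,0,0],
  [0,0,0,0],
  [0,0,0,0],
  [0,0,0,0],
  [0,0,0,0],
])

```text
time: 7.47
tool_pos: [0.508, -0.0912, 0.183]
tool_rot: [-0.001, 0.989, 0.145, -0.001]
contact_force: [-1.2, 0.5, -0.2]
gripper_width: -0.0
```

Run:
```python
from h import *
s=manip.state();print(s['time'],s['tool_pos'],s['contact_force'],abs(s['joint_vel']).max())
b=cams.grab_frame("scene")[170:300,180:380]
cv2.imwrite("pics/c4.png",cv2.resize(b,(800,520),interpolation=cv2.INTER_CUBIC)[...,::-1])
```

```text
7.4667 [ 0.50795264 -0.09119192  0.18295787] [-1.20183457  0.47937558 -0.19697085] 0.007657585189363732
```

View pics/c4.png

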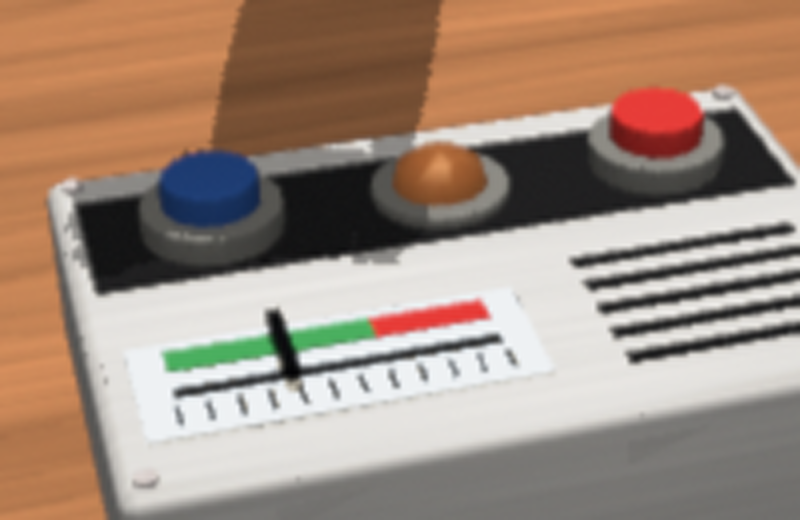

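The blue cap (210,185) is back up, red (657,120) is untouched, the pointer is well inside the green, and the arm is clear. I'll hand the job in.

```bash
python3 -c "
from plant import manip
print(manip.job_done())"
```

```text
the job is handed in; nothing more can be done
None
```

I pressed the blue steam button with the shut fingertips and held it fully down for about 4 s, from roughly t = 2.65 to 6.65 s. During the hold the tool stayed at z = 0.086 with about 8 N on it. I then lifted to z = 0.183 and handed the job in at about 7.5 s.

The last picture showed the blue cap sprung back up, the red button up, and the pointer at about 4 of the 7 green ticks. The force reading was back to noise level, with the arm clear of everything. No check failed. The only disagreement was about 2 mm between the two camera views on where the button was, and I corrected part of that before pressing.

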